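# Centre the egg cup on its saucer

## Task

Two boiled eggs stand in egg cups on saucers; one cup is seated in the round well at the middle of its saucer, the other still stands beside the well on the flat of its saucer. With light taps or pushes of the fingertips on its side, move that second cup until it drops into its well and sits level there, with the egg still in it. Do not take the cup or its egg between the fingers, lift it or knock it over, do not push its saucer along, and leave the finished egg and everything else on the worktop as they are; then take the hand away.

Things in the scene. Friction and masses are not known exactly. Their poses are not given: they have to be found in the camera images.
- egg_cup: White egg cup to be centred, loose, about 90 g, 40 mm high. Origin: centre of the underside of its foot, z up; turned shape, yaw means nothing. Foot 40 mm in diameter, 3 mm thick; stem 25 mm in diameter; bowl widest 26 mm above the origin (54 mm in diameter), 51 mm at the rim. Top of the egg in it: 68 mm above the origin. Pushed hard or high, or on against the well's wall, it rocks and falls over
- egg: The brown boiled egg standing loose in egg_cup, 54 mm high and 43 mm in diameter. Origin: its lowest point, 14 mm above the origin of the cup when seated in it; z up along the egg
- saucer: Dark blue saucer under egg_cup, loose, about 240 g, round, 128 mm across; lip top 12 mm above the worktop. Origin: centre of its underside, z up. Flat ledge 8 mm high, from the well (22 mm out) to 50 mm from the centre. The cup starts upright on this ledge, about 26 mm off centre in any direction. The saucer slides if pushed with about 2 N or more
- saucer_well (a point): Centre of the floor of the well of saucer: a round recess 45 mm in diameter and 3 mm deep (floor 5 mm above the underside of the saucer). Nearer than about 10 mm the cup leans into the well, its far edge down and its near edge still on the ledge (tilt 0.07 to 0.15 rad); within about 2 mm the whole foot drops in and the cup stands level
- egg_cup_done: The other egg cup, just the same, already seated in the well of the other saucer: leave it alone. Origin as egg_cup
- egg_done: The egg in egg_cup_done: leave alone
- saucer_done: The saucer under egg_cup_done, just the same as saucer: leave alone
- teaspoon: Steel spoon, 188 mm long, 15 mm high, lying between the saucers roughly along x; origin at its middle, on the worktop: leave alone
- salt_dish: Small steel footed dish, 68 mm in diameter, 46 mm high, behind and between the saucers; origin at the centre of its underside: leave alone
- timer: Round wind-up kitchen timer, 64 mm in diameter, 44 mm high, at the back; origin at the centre of its underside: leave alone
- jam_jar: Jar with a black lid, 63 mm in diameter, 94 mm high, at the back; origin at the centre of its underside: leave alone
- mug: White mug, 83 mm in diameter, 93 mm high, at the back left; origin at the middle of its underside, handle included: leave alone
Mind the look-alikes: they are no part of the job. What is shaped like the egg_cup but green is not meant.

How it is judged:
At the end, for the whole second after the job is handed in: The whole foot of egg_cup is down in the well of its saucer: within 4.5 mm of the well's centre, underside within 1.2 mm of the well's floor, level within 0.05 rad and at rest; its egg still sits in it; the saucer is within 20 mm of where it started; the other cup still sits level in its own well (horizontal distance between egg_cup and saucer_well below 0.0045 m and z of egg_cup in the frame of saucer_well below 0.0012 m and angle between each of egg_cup, egg_cup_done's own z axis and vertical below 0.05 rad and z of egg in the frame of egg_cup below 0.024 m and horizontal distance between egg and egg_cup below 0.012 m and linear speed of egg_cup below 0.01 m/s and distance of saucer_well from where it was at the start of the episode below 0.02 m and horizontal distance between egg_cup_done and saucer_done below 0.0045 m); the robot touches nothing.
It fails at once if the egg cup is lifted or carried (underside more than 22 mm above the worktop) or tipped by more than 0.45 rad (height (world z) of egg_cup above 0.022 m or angle between egg_cup's own z axis and vertical above 0.45 rad).
It fails at once if the egg leaves its cup (z of egg in the frame of egg_cup above 0.03 m or distance between egg and egg_cup above 0.035 m).
It fails at once if the cup or its egg is taken between the fingers (the grasp point comes low over the cup's axis), or the fingers squeeze or strike the cup with more than 8 N (contact force between the fingers and egg_cup above 8 N or (horizontal distance between the grasp point and egg_cup below 0.022 m and height (world z) of the grasp point below 0.09 m)).
It fails at once if the saucer under the cup is pushed along by more than 20 mm (distance of saucer_well from where it was at the start of the episode above 0.02 m).
It fails at once if the finished egg, its cup or saucer is moved by more than 8 mm, or a bystander by more than 20 mm (distance of any of egg_cup_done, saucer_done from where it was at the start of the episode above 0.008 m or distance between egg_done and egg_cup_done above 0.03 m or distance of any of teaspoon, salt_dish, timer, jam_jar, mug from where it was at the start of the episode above 0.02 m).
It also fails if it takes over 64 s, if anything falls off the work surface, if the arm or the gripper's body presses on something with over 40 N, if the wrist force passes 120 N, or if a joint passes its speed limit or range.

## Robot

A 7-joint arm with a two-finger parallel gripper is mounted at the origin on the work surface; the furniture and walls round the work are solid. World frame = base frame: x ahead of the robot, y to its left, z up, the work surface at z = 0. Lengths are in m, angles in rad, forces in N, time in s.
With the tool pointing down it reaches from about 0.425 to 0.925 m from the base axis. Payload 6.8 kg.
Tool frame: the origin (TCP) lies at the very end of the fingers, on their centre line; the grasp point (between the pads) lies 19 mm behind it; z points along the fingers, y is the line along which they close (so a half turn about z gives the same grasp; the last joint's range is limited). The gripper opens to 85 mm and grips with 20 to 120 N. Pads are 22 mm wide; open, the fingers measure 114 mm over their backs; the gripper's body (76 mm by 85 mm) begins 54 mm behind the grasp point. The pads swing forward as they close: fully open they stand 13 mm farther back than shut.
Start: joints at [-1.286, 0.477, 0.022, 1.555, -0.011, 1.109, -0.083], TCP at [0.258, 0.624, 0.231] pointing down, gripper open.
Joint ranges: [-2.96, 2.96], [-0.34, 2.1], [-1.41, 1.46], [0.24, 2.44], [-1.37, 4.51], [0.17, 1.92], [-2.96, 2.96]. Speed limits (rad/s): [2.39, 2.39, 3.14, 3.14, 3.14, 3.14, 3.14].

## Interface

Orientations are given as a rotation vector (axis times angle).
In Python, from bench import get_obs, viewer, r gives the robot as it stands. The module is installed in compiled form; this text tells all that it offers.
- The arm moves only by the tool play_rows, never from a script. Its argument "commands" is a list that holds one entry, the list of rows, each a list of 5 numbers: the gripper's target within -1 to 1 (shut at 1, half-way at 0, fully open at -1), then the shift along the tool's x, y, z scaled (see below), then the turn about the tool's z scaled (see below). A call has 1 to 12 rows; each row is the pose to reach, as a shift and turn from the pose commanded when the call began, along the tool's axes at that moment; what a row does not reach only later rows make up. The controller multiplies each number of a shift by 0.2 m and each number of a turn by pi/2 rad. A row lasts 1/12 s, in which the tool goes at most 41.7 mm and 7.16 degrees, less where a joint would pass 70% of its speed; a pose out of reach is approached as far as the arm can. A call with a number of a shift or a turn outside -1 to 1 is refused whole. A call with a gripper value outside its range is refused whole. The fingers move at their own pace and stop on an object; "grip_force" is the grip in N (left out, the last holds). Time passes only in rows, so rows that repeat a pose let the fingers close. It gives the time, the measured TCP pose, the force, the opening and the grip force at its end, in the units of the state.
- get_obs(): the state, without advancing time (a new reading comes with each control period).
- viewer.grab_frame(name): name is "scene" or "top"; returns a dict with "pixels" (400x640x3 uint8, red, green, blue), "fovy" (degrees; the focal length in pixels is half the picture's height over the tangent of half this angle, whatever the lens; pixels are square), "cx", "cy" (the principal point, pixels), "world_to_cam" (4x4, takes a point from world to camera coordinates). Camera axes: x right, y up, looking along -z (the intrinsics and any distortion apply to the point x, -y, -z); pixel columns grow to the right and rows downward; lengths in m; the calibration is good to about 2 mm. A picture is of the moment at which its call begins. There is no depth.
- r.hand_in(): hands the job in; it is judged then, once.
Trained networks look in a picture, given as the dict that the camera call returned (one of the last four; its "shot" number tells which), for a name from the list of things; names that differ only in an ending like _2 or _b are one class to them, and where a whole thing is asked for, a point or a joint stands for the part that bears it (a point fixed in the world has none). Each returns a list of dicts, best first, with "score" (0 to 1); they miss things now and then, are a little off and sometimes report something else, mostly with a low value. They report only what shows in the picture. A call takes as long as a camera call. They do not tell look-alikes from the thing itself.
- viewer.trace(picture, thing): "pixels" (400x640 bool, what is visible of it) and "rect" ([left, top, right, bottom] in pixels, round what is visible of it).
The state is a dict: "clock": time; "joints": joint angles; "qvel": joint speeds; "tau": joint torques, N m; "tcp_pos": TCP position; "orientation": TCP orientation; "contact_force": force on the tool from outside, world axes, zero at the start; "moment": the same for the moment, N m; "grip_width": finger opening in m; "gripper_force": force on a finger pad.
Only numpy, scipy, OpenCV 4.12 (cv2) and the standard library are available. Lean on these libraries where they do the work, as an engineer would, in place of code of your own. Each camera call takes 0.05 s, during which the arm holds its last target. There are 200 camera calls.

## Working session

There is one attempt and no reset: what is moved stays moved. The work goes in short steps, Python scripts to look and compute and a tool call to move; the robot and the scene stay as the last step left them, time stands still between calls to the robot, and variables do not carry over. Pictures are saved under pics/ and viewed, at most 10 in all, crops included, and the job is handed in when it is done.

Besides the shell and the picture viewer there is one more tool, called after "Request:" as name(argument=value, ...), one argument or row to a line, values as JSON. play_rows: Moves the arm, as the interface text tells. Shifts and turns lie within -1 to 1; 1 stands for 0.2 m of shift or pi/2 rad of turn. Its arguments: {"type":"object","properties":{"commands":{"type":"array","items":{"type":"array","items":{"type":"array","items":{"type":"number","minimum":-1,"maximum":1}}}},"grip_force":{"type":"number"}},"required":["commands"]}

```bash
mkdir -p pics
python3 - <<'E'
from bench import get_obs, viewer, r
import cv2,numpy as np
o=get_obs();print({k:np.round(v,3) for k,v in o.items()})
for n in("scene","top"):
    f=viewer.grab_frame(n);print(n,f["fovy"],f["cx"],f["cy"],np.round(f["world_to_cam"],3).tolist(),[k for k in f])
    cv2.imwrite(f"pics/{n}0.png",f["pixels"][:,:,::-1])
    for t in("egg_cup","egg","saucer","saucer_well","teaspoon"):
        for d in viewer.trace(f,t)[:4]:print(t,round(d["score"],2),d["rect"])
E
```

```text
{'clock': np.float64(0.0), 'joints': array([-1.286,  0.478,  0.022,  1.556, -0.011,  1.109, -0.083]), 'qvel': array([ 0.   ,  0.   ,  0.   , -0.001,  0.001, -0.001, -0.   ]), 'tau': array([ 1.0000e-03, -5.9646e+01,  1.6080e+00, -2.8119e+01,  1.2000e-02,
        9.0000e-03,  0.0000e+00]), 'tcp_pos': array([0.258, 0.623, 0.23 ]), 'orientation': array([-6.130e-01, -3.081e+00,  3.000e-03]), 'contact_force': array([ 0.142,  0.344, -0.033]), 'moment': array([ 0.025,  0.059, -0.012]), 'gripper_force': np.float64(0.0), 'grip_width': np.float64(0.085)}
scene 48.24538429190684 314.9401914562154 199.5168131339926 [[0.895, -0.447, 0.014, -0.509], [0.24, 0.507, 0.828, -0.181], [-0.377, -0.737, 0.561, -0.667], [0.0, 0.0, 0.0, 1.0]] ['pixels', 'fovy', 'cx', 'cy', 'world_to_cam', 'shot']
egg_cup 0.8 [266.5, 143.2, 288.8, 168.6]
egg_cup 0.77 [233.3, 189.9, 258.9, 209.3]
egg 0.64 [231.4, 175.4, 254.8, 196.5]
egg 0.26 [389.8, 210.6, 418.7, 237.7]
egg 0.19 [347.8, 144.4, 378.7, 194.4]
saucer 0.71 [346.0, 143.9, 378.4, 195.1]
saucer 0.69 [204.3, 180.4, 265.9, 217.5]
saucer_well 0.75 [205.0, 181.6, 267.2, 218.9]
saucer_well 0.29 [199.9, 224.0, 298.0, 258.6]
teaspoon 0.86 [197.9, 223.8, 294.3, 258.6]
teaspoon 0.19 [310.8, 120.6, 350.9, 169.8]
top 45.260279998840254 316.69609024023623 198.37534045233838 [[0.041, -0.999, -0.003, 0.023], [0.976, 0.04, 0.212, -0.565], [-0.212, -0.012, 0.977, -0.802], [0.0, 0.0, 0.0, 1.0]] ['pixels', 'fovy', 'cx', 'cy', 'world_to_cam', 'shot']
egg_cup 0.7 [193.3, 166.9, 220.9, 198.5]
egg_cup 0.59 [268.2, 236.9, 294.6, 271.0]
egg 0.59 [267.0, 245.2, 294.8, 270.2]
egg 0.16 [235.2, 227.5, 305.1, 301.1]
saucer 0.68 [234.6, 229.9, 302.5, 300.9]
saucer_well 0.94 [235.0, 229.2, 303.9, 298.9]
teaspoon 0.68 [331.5, 228.0, 352.2, 327.3]
```

View pics/scene0.png

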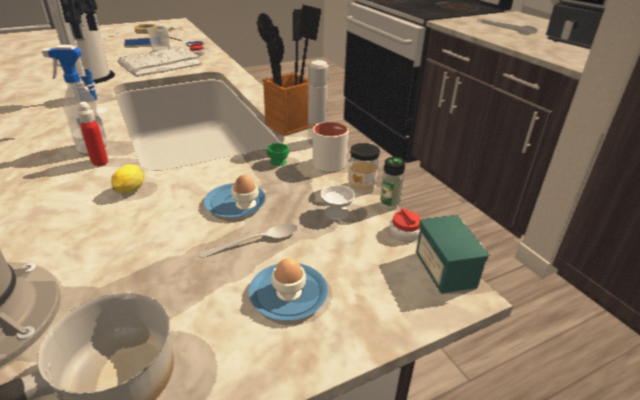

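View pics/top0.png

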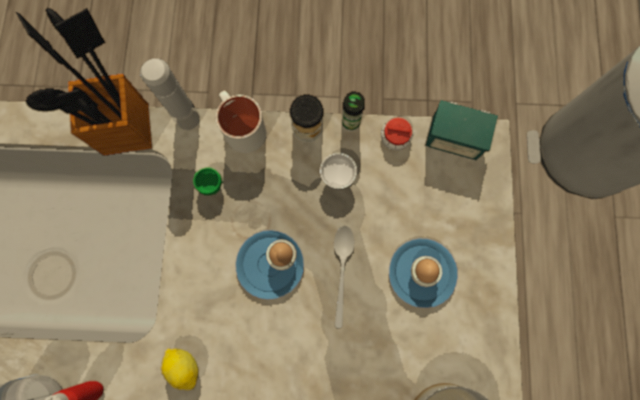

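The egg cup candidates are the white cup at top (282,255), which sits off-centre on its saucer, the white cup at (427,272), seated, and the green cup at (207,181). I choose the one at (282,255) and check it in a close crop.

```bash
cat > h.py <<'E'
from bench import get_obs, viewer, r
import cv2,numpy as np
from scipy.optimize import minimize
A=np.linspace(0,2*np.pi,72,endpoint=False)
def rev(prof):  # (radius,z) rings -> points
    return np.vstack([np.c_[a*np.cos(A),a*np.sin(A),0*A+z] for a,z in prof])
t=np.linspace(0.05,np.pi-0.05,25)
EGG=rev(np.c_[21.5*np.sin(t),41-27*np.cos(t)]/1e3)   # in cup frame
CUP=rev([(.027,.026),(.0255,.040)])
SAUCER=rev([(.064,.012)])
def proj(f,P):
    P=np.c_[P,np.ones(len(P))]@f["world_to_cam"].T
    F=200/np.tan(np.radians(f["fovy"])/2)
    return np.c_[f["cx"]+F*P[:,0]/-P[:,2], f["cy"]-F*P[:,1]/-P[:,2]]
def ray(f,uv,z):
    F=200/np.tan(np.radians(f["fovy"])/2);W=f["world_to_cam"];R=W[:3,:3]
    c=-R.T@W[:3,3]; d=R.T@np.array([(uv[0]-f["cx"])/F,-(uv[1]-f["cy"])/F,-1]); s=(z-c[2])/d[2]
    return (c+s*d)
S=8
def fit(f,mask,P,z,xy0):
    u,v,w,h=cv2.boundingRect(mask.astype(np.uint8)); u-=12;v-=12;w+=24;h+=24
    M=cv2.resize(mask[v:v+h,u:u+w].astype(np.float32),None,fx=S,fy=S,interpolation=cv2.INTER_LINEAR)>.5
    def cost(xy):
        q=(proj(f,P+[xy[0],xy[1],z])+.5-[u,v])*S
        I=np.zeros(M.shape,np.uint8); cv2.fillConvexPoly(I,cv2.convexHull(np.round(q*16).astype(np.int32)),1,shift=4)
        return 1-(M&(I>0)).sum()/(M|(I>0)).sum()
    s=minimize(cost,xy0,method="Nelder-Mead",options=dict(initial_simplex=np.array(xy0)+np.array([[0,0],[.008,0],[0,.008]]),xatol=1e-4,fatol=1e-5))
    return s.x,s.fun
def hull(m):
    m=m.astype(np.uint8);n,l,st,_=cv2.connectedComponentsWithStats(m);k=1+st[1:,4].argmax()
    c=cv2.convexHull(np.argwhere(l==k)[:,::-1].astype(np.int32));o=np.zeros_like(m);cv2.fillConvexPoly(o,c,1);return o>0
def measure(f,zc=.008,around=None):
    """saucer xy, cup+egg xy from colours around pixel"""
    hsv=cv2.cvtColor(f["pixels"],cv2.COLOR_RGB2HSV);H,Sa,V=[hsv[...,i].astype(int) for i in range(3)]
    x,y=np.meshgrid(np.arange(640),np.arange(400));box=(abs(x-around[0])<50)&(abs(y-around[1])<50)
    blue=box&(H>95)&(H<120)&(Sa>90)
    sm=hull(blue); out={}
    out["saucer"]=fit(f,sm,SAUCER,0,ray(f,np.argwhere(sm).mean(0)[::-1],.012)[:2])
    inn=box&~blue&cv2.dilate(sm.astype(np.uint8),np.ones((5,5))).astype(bool)
    egg=box&(H<18)&(Sa>100)&cv2.dilate(sm.astype(np.uint8),np.ones((35,35))).astype(bool)
    em=hull(egg); out["eggmask"]=em; out["smask"]=sm
    out["egg"]=ray(f,np.argwhere(em).mean(0)[::-1],zc+.050)
    return out
E
python3 - <<'E'
from h import *
ims=[]
for n,a,b in(("top",(270,265),(424,273)),("scene",(240,197),(289,289))):
    f=viewer.grab_frame(n)
    for p in(a,b):
        m=measure(f,.008 if p==a else .005,p);s=m["saucer"]
        print(n,p,"saucer",np.round(s[0],4),round(s[1],3),"egg",np.round(m["egg"],4),m["eggmask"].sum())
        im=f["pixels"].copy()
        big=cv2.resize(im[p[1]-45:p[1]+45,p[0]-45:p[0]+45],None,fx=4.2,fy=4.2,interpolation=cv2.INTER_CUBIC)
        def dr(P,c):
            q=(proj(f,P)-[p[0]-45,p[1]-45]+.5)*4.2
            for k in q: cv2.circle(big,tuple(int(v) for v in np.round(k)),0,c,-1)
        x=[*s[0],0];dr(SAUCER+x,(255,255,0));dr(rev([(.0225,.008)])+x,(0,255,0))
        e=[*m["egg"][:2],.008 if p==a else .005];dr(CUP+e,(255,0,255))
        ims.append(big[:290 if 0 else 378])
v=np.vstack([np.hstack(ims[:2]),np.hstack(ims[2:])]);v=cv2.resize(v,(600,600));print(v.shape)
cv2.imwrite("pics/crop.png",v[:,:,::-1])
E
```

```text
top (270, 265) saucer [0.4512 0.1278] 0.146 egg [0.4617 0.1049 0.058 ] 446
top (424, 273) saucer [ 0.4465 -0.1535] 0.109 egg [ 0.4435 -0.1524  0.055 ] 456
scene (240, 197) saucer [0.3844 0.2227] 0.998 egg [0.4446 0.1031 0.058 ] 30Traceback (most recent call last):
  File "<stdin>", line 6, in <module>
  File "h.py", line 41, in measure
    em=hull(egg); out["eggmask"]=em; out["smask"]=sm
  File "h.py", line 30, in hull
    m=m.astype(np.uint8);n,l,st,_=cv2.connectedComponentsWithStats(m);k=1+st[1:,4].argmax()
                                                                          ~~~~~~~~~~~~~~~^^
ValueError: attempt to get argmax of an empty sequence
```

Run:
```python
from h import *
for n,ps in(("top",[(250,270),(282,253),(275,268),(258,290),(300,265),(230,265)]),("scene",[(218,203),(245,182),(240,212),(245,200),(258,288),(289,268)])):
    f=viewer.grab_frame(n);h=cv2.cvtColor(f["pixels"],cv2.COLOR_RGB2HSV)
    print(n,[h[y,x].tolist() for x,y in ps])
```

```text
top [[97, 93, 131], [16, 141, 161], [28, 38, 113], [97, 90, 136], [97, 95, 107], [20, 65, 185]]
scene [[99, 88, 173], [13, 134, 189], [99, 86, 104], [18, 65, 141], [100, 86, 163], [13, 130, 210]]
```

```bash
python3 - <<'E'
s=open('h.py').read()
s=s.replace("(H>95)&(H<120)&(Sa>90)","(H>88)&(H<125)&(Sa>45)")
s=s.replace('out["egg"]=ray(f,np.argwhere(em).mean(0)[::-1],zc+.050)','out["egg"]=fit(f,em,EGG[EGG[:,2]>.040],zc,ray(f,np.argwhere(em).mean(0)[::-1],zc+.050)[:2])')
open('h.py','w').write(s)
E
cat > m.py <<'E'
from h import *
import sys
def run(out=None,zc=.008,spots=(("top",(270,265),(424,273)),("scene",(235,200),(289,289)))):
    ims=[]
    for n,*ps in spots:
        f=viewer.grab_frame(n)
        for i,p in enumerate(ps):
            z=zc if i==0 else .005
            m=measure(f,z,p);s=m["saucer"];e=m["egg"]
            print(n,p,"saucer",np.round(s[0],4),round(s[1],3),"egg",np.round(e[0],4),round(e[1],3),"off mm",np.round((e[0]-s[0])*1e3,1))
            big=cv2.resize(f["pixels"][p[1]-45:p[1]+45,p[0]-45:p[0]+45],None,fx=4,fy=4,interpolation=cv2.INTER_CUBIC)
            def dr(P,c):
                for k in (proj(f,P)-[p[0]-45,p[1]-45]+.5)*4: cv2.circle(big,tuple(int(v) for v in np.round(k)),0,c,-1)
            x=[*s[0],0];dr(SAUCER+x,(255,255,0));dr(rev([(.0225,.008)])+x,(0,255,0))
            dr(CUP+[*e[0],z],(255,0,255)); ims.append(big)
    if out:
        v=np.vstack([np.hstack(ims[i:i+2]) for i in range(0,len(ims),2)])
        k=min(1,600/v.shape[0],800/v.shape[1]);cv2.imwrite(out,cv2.resize(v,None,fx=k,fy=k)[:,:,::-1])
E
python3 -c "
from m import *;run('pics/crop.png')"
```

```text
top (270, 265) saucer [0.4474 0.1292] 0.05 egg [0.4628 0.1059] 0.056 off mm [ 15.4 -23.3]
top (424, 273) saucer [ 0.4436 -0.1541] 0.047 egg [ 0.4442 -0.1541] 0.065 off mm [0.7 0. ]
scene (235, 200) saucer [0.4473 0.1286] 0.09 egg [0.463  0.1048] 0.074 off mm [ 15.7 -23.8]
scene (289, 289) saucer [ 0.4444 -0.1548] 0.059 egg [ 0.444 -0.156] 0.067 off mm [-0.4 -1.3]
```

View pics/crop.png

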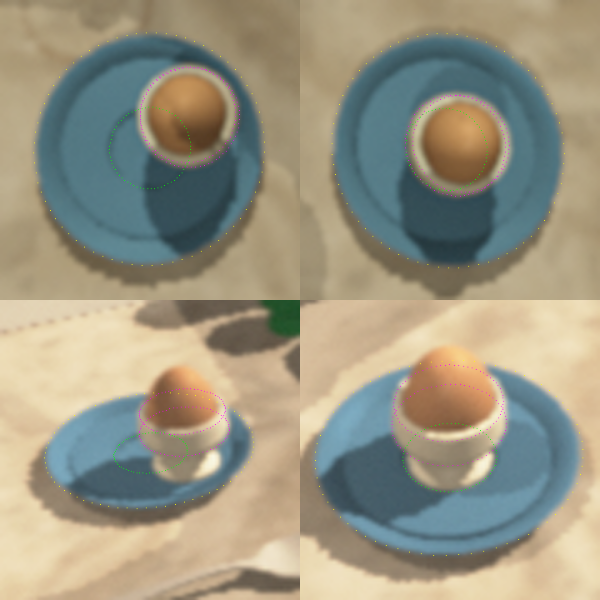

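The crop shows the white cup clear of its well by about (+15.5, −23.5) mm, on the side towards −y/+x. The other cup is centred on its saucer, and the green cup is not involved. My plan is to push along (−0.55, 0.835) with the fingers parted about 30 mm as a cradle.

Request:
play_rows(
  commands=[
    [[0.3,-0.725,-0.715,0,0],[0.3,-0.725,-0.715,0,0],[0.3,-0.725,-0.715,0,0],[0.3,-0.725,-0.715,0,0],[0.3,-0.725,-0.715,0,0],[0.3,-0.725,-0.715,0,0]],
  ],
  grip_force=20,
)

```text
clock: 1.4
tcp_pos: [0.3423, 0.4279, 0.2315]
orientation: [0.628, 3.076, -0.005]
contact_force: [0.6, 0.3, 0.0]
grip_width: 0.0302
gripper_force: 0.0
```

Request:
play_rows(
  commands=[
    [[0.3,-0.725,-0.715,0,0],[0.3,-0.725,-0.715,0,0],[0.3,-0.725,-0.715,0,0],[0.3,-0.725,-0.715,0,0],[0.3,-0.725,-0.715,0,0],[0.3,-0.725,-0.715,0,0]],
  ],
)

```text
clock: 1.9
tcp_pos: [0.4199, 0.2407, 0.2316]
orientation: [0.629, 3.076, -0.003]
contact_force: [-0.5, -0.0, 0.2]
grip_width: 0.0298
gripper_force: 0.0
```

Request:
play_rows(
  commands=[
    [[0.3,-0.725,-0.715,0,0.38],[0.3,-0.725,-0.715,0,0.38],[0.3,-0.725,-0.715,0,0.38],[0.3,-0.725,-0.715,0,0.38],[0.3,-0.725,-0.715,0,0.38],[0.3,-0.725,-0.715,0,0.38],[0.3,-0.725,-0.715,0,0.38]],
  ],
)

```text
clock: 2.48
tcp_pos: [0.4967, 0.0591, 0.2315]
orientation: [1.497, 2.761, 0.0]
contact_force: [0.7, 0.8, -1.1]
grip_width: 0.0299
gripper_force: 0.0
```

```bash
cat > g.py <<'E'
from h import *
from scipy.spatial.transform import Rotation as Ro
def goto(x,y,z,d=None):
    o=get_obs();R=Ro.from_rotvec(o["orientation"]).as_matrix()
    s=R.T@(np.array([x,y,z])-o["tcp_pos"])/.2
    print("t",round(float(o["clock"]),2),"tcp",np.round(o["tcp_pos"],4),"xt",np.round(R[:,0],3),"zt",np.round(R[:,2],3),"w",round(float(o["grip_width"]),4),"F",np.round(o["contact_force"],2))
    print("shift",np.round(s,3))
    if d is not None:
        a=np.cross(R[:,0],[*d,0])@R[:,2];print("turn",np.round(np.arcsin(a/np.linalg.norm(d))/(np.pi/2),3))
E
python3 - <<'E'
from g import *
d=np.array([-15.6,23.5]);d/=np.linalg.norm(d);c=np.array([.463,.1055])
goto(*(c-d*.050),.12,d); goto(*(c-d*.050),.024,d)
f=viewer.grab_frame("top");cv2.imwrite("pics/t1.png",f["pixels"][:,:,::-1])
E
```

```text
t 2.48 tcp [0.4967 0.0591 0.2315] xt [-0.545  0.838 -0.001] zt [ 0.001 -0.    -1.   ] w 0.0299 F [ 0.69  0.77 -1.06]
shift [ 0.037 -0.013  0.558]
turn -0.006
t 2.48 tcp [0.4967 0.0591 0.2315] xt [-0.545  0.838 -0.001] zt [ 0.001 -0.    -1.   ] w 0.0299 F [ 0.69  0.77 -1.06]
shift [ 0.037 -0.013  1.038]
turn -0.006
```

Request:
play_rows(
  commands=[
    [[0.3,0,-0.013,0.2,-0.006],[0.3,0,-0.013,0.4,-0.006],[0.3,0,-0.013,0.6,-0.006],[0.3,0,-0.013,0.75,-0.006],[0.3,0,-0.013,0.85,-0.006],[0.3,0,-0.013,0.93,-0.006],[0.3,0,-0.013,0.98,-0.006],[0.3,0,-0.013,1.0,-0.006],[0.3,0,-0.013,1.0,-0.006],[0.3,0,-0.013,1.0,-0.006]],
  ],
)

```text
clock: 3.37
tcp_pos: [0.4943, 0.0601, 0.0319]
orientation: [1.477, 2.772, 0.002]
contact_force: [-0.9, 0.9, -0.5]
grip_width: 0.0299
gripper_force: 0.0
```

Run:
```python
from g import *
d=np.array([-15.6,23.5]);d/=np.linalg.norm(d);c=np.array([.463,.1055])
goto(*(c-d*.036),.024,d)
ims=[]
for n,u,v in(("top",282,250),("scene",250,190)):
    f=viewer.grab_frame(n);ims.append(cv2.resize(f["pixels"][v-60:v+60,u-60:u+60],(400,400),interpolation=cv2.INTER_CUBIC))
cv2.imwrite("pics/c2.png",np.hstack(ims)[:,:,::-1])
```

```text
t 3.37 tcp [0.4943 0.0601 0.0319] xt [-0.558  0.83   0.   ] zt [ 0.001  0.001 -1.   ] w 0.0299 F [-0.89  0.91 -0.54]
shift [ 0.096 -0.004  0.04 ]
turn 0.004
```

View pics/c2.png

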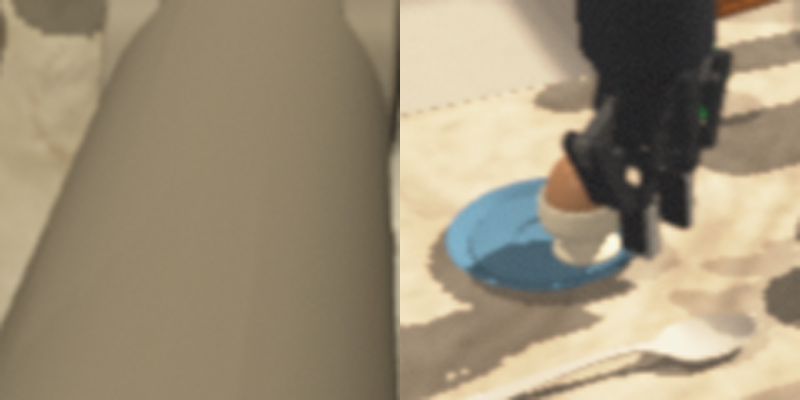

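Request:
play_rows(
  commands=[
    [[0.3,0.03,-0.004,0.04,0.004],[0.3,0.06,-0.004,0.04,0.004],[0.3,0.08,-0.004,0.04,0.004],[0.3,0.09,-0.004,0.04,0.004],[0.3,0.098,-0.004,0.04,0.004],[0.3,0.105,-0.004,0.04,0.004],[0.3,0.112,-0.004,0.04,0.004],[0.3,0.119,-0.004,0.04,0.004],[0.3,0.126,-0.004,0.04,0.004],[0.3,0.133,-0.004,0.04,0.004],[0.3,0.14,-0.004,0.04,0.004]],
  ],
)

```text
clock: 4.38
tcp_pos: [0.4778, 0.082, 0.0234]
orientation: [1.488, 2.766, 0.0]
contact_force: [0.9, -1.3, 1.4]
grip_width: 0.0302
gripper_force: 0.8
```

Run:
```python
from g import *
d=np.array([-15.6,23.5]);d/=np.linalg.norm(d);c=np.array([.463,.1055])
goto(*(c-d*.036),.024,d)
o=get_obs();print("axis dist along d", (c-o["tcp_pos"][:2])@d)
f=viewer.grab_frame("scene");u,v=240,190;im=cv2.resize(f["pixels"][v-45:v+45,u-45:u+45],(540,540),interpolation=cv2.INTER_CUBIC)
cv2.imwrite("pics/c3.png",im[:,:,::-1])
```

```text
t 4.38 tcp [0.4778 0.082  0.0234] xt [-0.551  0.834 -0.   ] zt [ 0.001 -0.    -1.   ] w 0.0302 F [ 0.86 -1.35  1.4 ]
shift [-0.041  0.003 -0.003]
turn -0.001
axis dist along d 0.02777491016877308
```

View pics/c3.png

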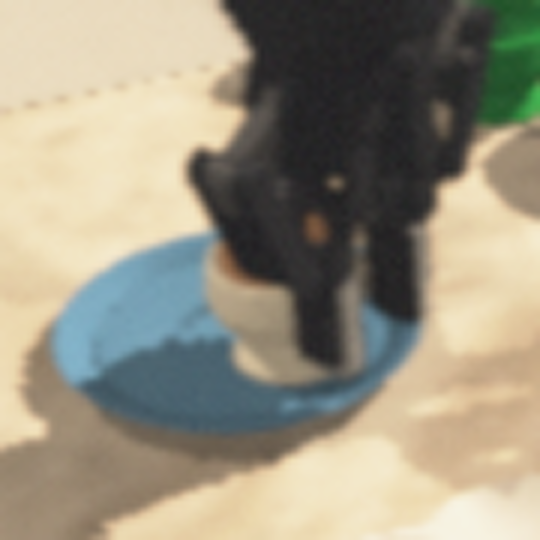

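The fingers touch the cup at its right side with about 1.6 N, and the cup is upright. I'll push another 9 mm slowly, then back off and measure.

Request:
play_rows(
  commands=[
    [[0.3,0.007,0,0,0],[0.3,0.013,0,0,0],[0.3,0.019,0,0,0],[0.3,0.025,0,0,0],[0.3,0.031,0,0,0],[0.3,0.037,0,0,0],[0.3,0.043,0,0,0],[0.3,0.043,0,0,0]],
  ],
)

```text
clock: 5.1
tcp_pos: [0.4727, 0.0897, 0.0232]
orientation: [-1.487, -2.767, -0.0]
contact_force: [0.8, -0.9, 0.5]
grip_width: 0.0301
gripper_force: 0.4
```

```bash
cat > s.py <<'E'
from g import *
def sal(zc=.008):
    f=viewer.grab_frame("scene");hsv=cv2.cvtColor(f["pixels"],cv2.COLOR_RGB2HSV).astype(int)
    b=(hsv[...,0]>88)&(hsv[...,0]<125)&(hsv[...,1]>45)&(hsv[...,2]>60);b[:,:200]=0;b[:175]=0;b[222:]=0;b[:,272:]=0
    y,x=np.nonzero(b);print("blue rect",x.min(),y.min(),x.max(),y.max(),b.sum())
    hsv=hsv.astype(int);o=get_obs()
    p=o["tcp_pos"][:2];s=np.array([.4473,.129]);print("tcp to saucer centre mm",np.round(np.linalg.norm(s-p)*1e3,1),"F",np.round(o["contact_force"],2))
    return f
E
python3 -c "
from s import *;sal()"
```

```text
blue rect 204 185 264 216 922
tcp to saucer centre mm 46.9 F [ 0.75 -0.11 -0.41]
```

Request:
play_rows(
  commands=[
    [[0.3,-0.1,0,0,0],[0.3,-0.2,0,-0.05,0],[0.3,-0.3,0,-0.2,0],[0.3,-0.4,0,-0.4,0],[0.3,-0.4,0,-0.6,0],[0.3,-0.4,0,-0.6,0]],
  ],
)

```text
clock: 5.65
tcp_pos: [0.5215, 0.021, 0.1499]
orientation: [1.489, 2.757, 0.01]
contact_force: [0.8, -0.8, -0.1]
grip_width: 0.0298
gripper_force: 0.0
```

```bash
python3 -c "
from m import *;run('pics/c4.png',spots=(('scene',(235,200)),))"
```

```text
scene (235, 200) saucer [0.448  0.1282] 0.09 egg [0.4579 0.1104] 0.115 off mm [  9.9 -17.8]
```

View pics/c4.png

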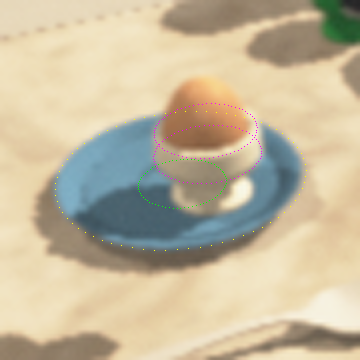

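Request:
play_rows(
  commands=[
    [[0.2,-0.2,0,0,0],[0.2,-0.4,0,0,0],[0.2,-0.6,0,0,0],[0.2,-0.6,0,0,0]],
  ],
)

```text
clock: 6.03
tcp_pos: [0.5853, -0.0854, 0.1429]
orientation: [1.496, 2.758, -0.005]
contact_force: [-0.1, -0.6, 0.7]
grip_width: 0.0346
gripper_force: 0.0
```

```bash
python3 -c "
from m import *;run('pics/c5.png',spots=(('top',(270,265)),('scene',(235,200))))
f=viewer.grab_frame('top')
from g import *;goto(.5,.05,.1)"
```

```text
top (270, 265) saucer [0.4472 0.1292] 0.05 egg [0.4581 0.1113] 0.06 off mm [ 10.9 -17.9]
scene (235, 200) saucer [0.4475 0.1284] 0.088 egg [0.4582 0.1108] 0.115 off mm [ 10.7 -17.6]
t 6.18 tcp [ 0.5819 -0.0773  0.1417] xt [-0.551  0.834  0.002] zt [-0.003  0.    -1.   ] w 0.0342 F [-0.5  -0.11 -0.61]
shift [0.756 0.009 0.21 ]
```

View pics/c5.png

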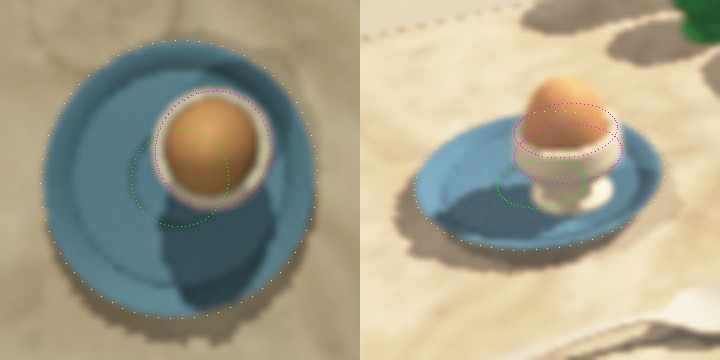

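Both views put the cup 20.8 mm from the centre, upright and undisturbed. Contact was at 26 mm, so I'll narrow the finger gap for more margin on the grasp-point rule.

```bash
python3 -c "
from g import *
d=np.array([-10.9,17.9]);d/=np.linalg.norm(d);c=np.array([.4581,.1113])
goto(*(c-d*.050),.12,d);goto(*(c-d*.05),.024,d)"
```

```text
t 6.18 tcp [ 0.5819 -0.0773  0.1417] xt [-0.551  0.834  0.002] zt [-0.003  0.    -1.   ] w 0.0342 F [-0.5  -0.11 -0.61]
shift [ 0.878 -0.006  0.111]
turn 0.023
t 6.18 tcp [ 0.5819 -0.0773  0.1417] xt [-0.551  0.834  0.002] zt [-0.003  0.    -1.   ] w 0.0342 F [-0.5  -0.11 -0.61]
shift [ 0.877 -0.005  0.591]
turn 0.023
```

Request:
play_rows(
  commands=[
    [[0.7,0.2,-0.005,0.1,0.023],[0.7,0.4,-0.005,0.1,0.023],[0.7,0.6,-0.005,0.1,0.023],[0.7,0.75,-0.005,0.1,0.023],[0.7,0.83,-0.005,0.15,0.023],[0.7,0.84,-0.005,0.25,0.023],[0.7,0.84,-0.005,0.4,0.023],[0.7,0.84,-0.005,0.5,0.023],[0.7,0.84,-0.005,0.55,0.023],[0.7,0.84,-0.005,0.55,0.023],[0.7,0.84,-0.005,0.55,0.023]],
  ],
)

```text
clock: 7.1
tcp_pos: [0.4889, 0.0626, 0.0332]
orientation: [-1.535, -2.739, 0.001]
contact_force: [0.0, 0.6, -0.3]
grip_width: 0.0129
gripper_force: 0.0
```

```bash
python3 -c "
from g import *
d=np.array([-10.9,17.9]);d/=np.linalg.norm(d);c=np.array([.4581,.1113])
goto(*(c-d*.030),.023,d);goto(*(c-d*.018),.023,d)"
```

```text
t 7.1 tcp [0.4889 0.0626 0.0332] xt [-0.522  0.853  0.001] zt [-0.001 -0.    -1.   ] w 0.0129 F [ 0.04  0.61 -0.25]
shift [ 0.138 -0.005  0.051]
turn 0.001
t 7.1 tcp [0.4889 0.0626 0.0332] xt [-0.522  0.853  0.001] zt [-0.001 -0.    -1.   ] w 0.0129 F [ 0.04  0.61 -0.25]
shift [ 0.198 -0.005  0.051]
turn 0.001
```

Request:
play_rows(
  commands=[
    [[0.7,0.05,-0.005,0.05,0],[0.7,0.09,-0.005,0.05,0],[0.7,0.12,-0.005,0.05,0],[0.7,0.13,-0.005,0.05,0],[0.7,0.137,-0.005,0.05,0],[0.7,0.144,-0.005,0.05,0],[0.7,0.151,-0.005,0.05,0],[0.7,0.158,-0.005,0.05,0],[0.7,0.165,-0.005,0.05,0],[0.7,0.172,-0.005,0.05,0],[0.7,0.179,-0.005,0.05,0],[0.7,0.186,-0.005,0.05,0]],
  ],
)

```text
clock: 8.1
tcp_pos: [0.4694, 0.0934, 0.0233]
orientation: [1.538, 2.74, 0.0]
contact_force: [0.4, -0.9, 0.4]
grip_width: 0.0126
gripper_force: 0.6
```

```bash
python3 -c "
from s import *;f=sal()
u,v=235,195;im=cv2.resize(f['pixels'][v-45:v+45,u-45:u+45],(540,540),interpolation=cv2.INTER_CUBIC)
cv2.imwrite('pics/c6.png',im[:,:,::-1])
from g import *;goto(.4473,.129,.023)"
```

```text
blue rect 204 187 264 216 901
tcp to saucer centre mm 41.6 F [ 0.5  -0.27 -0.01]
t 8.15 tcp [0.4692 0.0936 0.0233] xt [-0.521  0.853  0.   ] zt [-0.  0. -1.] w 0.0128 F [ 0.5  -0.27 -0.01]
shift [ 0.208 -0.001  0.001]
```

View pics/c6.png

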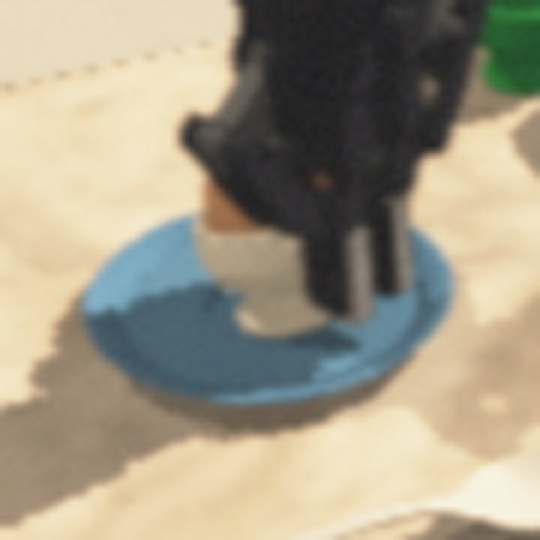

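The cup is upright and the saucer hasn't moved (rect 204 to 264 px). It is about 11 mm from centre, so I'll go on slowly for 7 mm.

Request:
play_rows(
  commands=[
    [[0.7,0.005,0,0,0],[0.7,0.01,0,0,0],[0.7,0.014,0,0,0],[0.7,0.018,0,0,0],[0.7,0.022,0,0,0],[0.7,0.026,0,0,0],[0.7,0.03,0,0,0],[0.7,0.034,0,0,0],[0.7,0.037,0,0,0],[0.7,0.037,0,0,0]],
  ],
)

```text
clock: 8.98
tcp_pos: [0.4655, 0.0998, 0.0233]
orientation: [-1.537, -2.74, -0.0]
contact_force: [0.6, -1.5, 0.5]
grip_width: 0.0125
gripper_force: 0.5
```

Request:
play_rows(
  commands=[
    [[0.7,-0.04,0,0,0],[0.7,-0.15,0,0,0],[0.7,-0.25,0,-0.05,0],[0.7,-0.4,0,-0.2,0],[0.7,-0.6,0,-0.4,0],[0.7,-0.8,0,-0.5,0],[0.7,-1.0,0,-0.5,0],[0.7,-1.0,0,-0.5,0],[0.7,-1.0,0,-0.5,0]],
  ],
)

```text
clock: 9.73
tcp_pos: [0.5719, -0.0765, 0.1246]
orientation: [1.544, 2.731, -0.0]
contact_force: [-0.4, -0.1, -0.9]
grip_width: 0.0126
gripper_force: 0.0
```

```bash
python3 -c "
from m import *;run('pics/c7.png',spots=(('top',(270,265)),('scene',(235,200))))
from g import *;goto(.4473,.129,.023)"
```

```text
top (270, 265) saucer [0.4478 0.1294] 0.05 egg [0.4472 0.1291] 0.053 off mm [-0.6 -0.3]
scene (235, 200) saucer [0.4477 0.1282] 0.087 egg [0.4461 0.1257] 0.122 off mm [-1.6 -2.5]
t 9.83 tcp [ 0.5692 -0.0715  0.1227] xt [-0.52   0.854  0.001] zt [-0.001  0.    -1.   ] w 0.0127 F [0.27 0.77 0.24]
shift [1.173e+00 1.000e-03 5.000e-01]
```

View pics/c7.png

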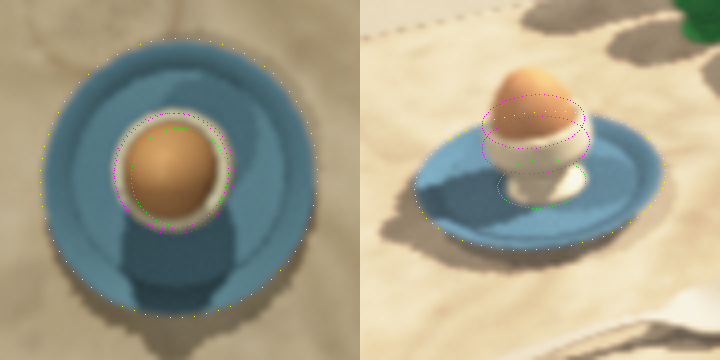

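The cup now leans into the well: in the scene view it tilts left, with the foot about 5–7 mm short. The egg is in it and the saucer is where it was. I'll line up on the saucer centre again and finish gently.

Request:
play_rows(
  commands=[
    [[0.7,0.2,0,0,0],[0.7,0.4,0,0,0],[0.7,0.6,0,0.1,0],[0.7,0.75,0,0.2,0],[0.7,0.85,0,0.3,0],[0.7,0.9,0,0.4,0],[0.7,0.9,0,0.47,0],[0.7,0.9,0,0.5,0],[0.7,0.9,0,0.5,0],[0.7,0.9,0,0.5,0]],
  ],
)

```text
clock: 10.67
tcp_pos: [0.4755, 0.0827, 0.0232]
orientation: [-1.536, -2.739, 0.001]
contact_force: [0.7, -0.5, 0.0]
grip_width: 0.0125
gripper_force: 0.0
```

```bash
python3 -c "
from g import *
d=np.array([-.52,.854]);c=np.array([.4475,.1291])
goto(*(c-d*.0345),.023,d);goto(*(c-d*.0295),.023,d)"
```

```text
t 10.67 tcp [0.4755 0.0827 0.0232] xt [-0.521  0.853  0.   ] zt [-0.001 -0.    -1.   ] w 0.0125 F [ 0.71 -0.45  0.02]
shift [0.099 0.001 0.001]
turn 0.001
t 10.67 tcp [0.4755 0.0827 0.0232] xt [-0.521  0.853  0.   ] zt [-0.001 -0.    -1.   ] w 0.0125 F [ 0.71 -0.45  0.02]
shift [0.124 0.001 0.001]
turn 0.001
```

Request:
play_rows(
  commands=[
    [[0.7,0.04,0,0,0],[0.7,0.08,0,0,0],[0.7,0.095,0,0,0],[0.7,0.1,0,0,0],[0.7,0.104,0,0,0],[0.7,0.107,0,0,0],[0.7,0.11,0,0,0],[0.7,0.113,0,0,0],[0.7,0.116,0,0,0],[0.7,0.119,0,0,0],[0.7,0.122,0,0,0],[0.7,0.124,0,0,0]],
  ],
)

```text
clock: 11.67
tcp_pos: [0.4631, 0.1038, 0.0233]
orientation: [1.537, 2.74, 0.0]
contact_force: [0.9, -3.5, 1.7]
grip_width: 0.0127
gripper_force: 1.5
```

Request:
play_rows(
  commands=[
    [[0.7,0,0,0,0],[0.7,-0.04,0,0,0],[0.7,-0.15,0,0,0],[0.7,-0.25,0,-0.05,0],[0.7,-0.4,0,-0.2,0],[0.7,-0.6,0,-0.4,0],[0.7,-0.8,0,-0.5,0],[0.7,-1.0,0,-0.5,0],[0.7,-1.0,0,-0.5,0],[0.7,-1.0,0,-0.5,0]],
  ],
)

```text
clock: 12.5
tcp_pos: [0.5693, -0.0718, 0.1245]
orientation: [1.544, 2.732, -0.0]
contact_force: [-0.2, -0.5, 0.3]
grip_width: 0.013
gripper_force: 0.0
```

```bash
python3 -c "
from m import *;run('pics/c8.png',zc=.005,spots=(('top',(270,265)),('scene',(235,200))))
from g import *;goto(.4473,.129,.023)"
```

```text
top (270, 265) saucer [0.4454 0.1335] 0.049 egg [0.4447 0.1349] 0.054 off mm [-0.7  1.4]
scene (235, 200) saucer [0.446  0.1326] 0.09 egg [0.4447 0.1336] 0.121 off mm [-1.2  1.1]
t 12.6 tcp [ 0.5666 -0.0669  0.1226] xt [-0.52   0.854  0.002] zt [-0.002  0.001 -1.   ] w 0.0129 F [-0.75  1.26 -0.82]
shift [1.146e+00 1.000e-03 5.000e-01]
```

View pics/c8.png

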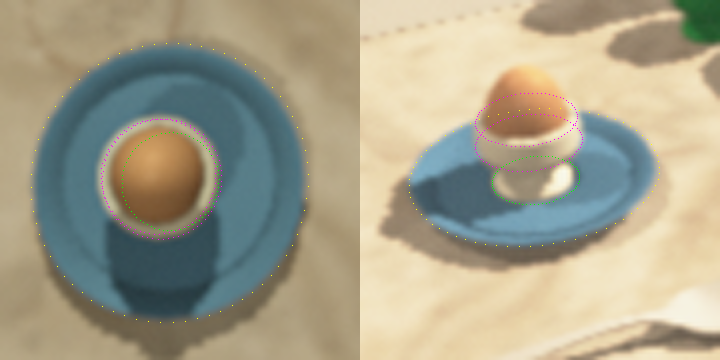

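```bash
cat > tilt.py <<'E'
from h import *
from scipy.spatial.transform import Rotation as Ro
RINGS=[(.02,0),(.02,.003),(.0125,.005),(.0125,.012),(.021,.016),(.027,.026),(.0255,.040)]
PARTS=[rev(RINGS[i:i+2]) for i in range(len(RINGS)-1)]+[EGG]
def masks(f,p):
    hsv=cv2.cvtColor(f["pixels"],cv2.COLOR_RGB2HSV).astype(int);H,Sa,V=hsv[...,0],hsv[...,1],hsv[...,2]
    x,y=np.meshgrid(np.arange(640),np.arange(400));box=(abs(x-p[0])<50)&(abs(y-p[1])<50)
    blue=box&(H>60)&(H<125)&(Sa>25)
    sm=hull(box&(H>88)&(H<125)&(Sa>45))
    s=fit(f,sm,SAUCER,0,ray(f,np.argwhere(sm).mean(0)[::-1],.012)[:2])[0]
    I=np.zeros((400,640),np.uint8);cv2.fillConvexPoly(I,cv2.convexHull(np.round(proj(f,rev([(.055,.010)])+[*s,0])).astype(np.int32)),1)
    white=(I>0)&~blue
    egg=box&(H<18)&(Sa>95)&cv2.dilate(I,np.ones((41,41))).astype(bool)
    m=(white|egg).astype(np.uint8)
    m=cv2.morphologyEx(m,cv2.MORPH_OPEN,np.ones((3,3)))
    n,l,st,_=cv2.connectedComponentsWithStats(m);k=1+st[1:,4].argmax()
    m=cv2.morphologyEx((l==k).astype(np.uint8),cv2.MORPH_CLOSE,np.ones((5,5)))>0
    return s,m
def solve(views,z0=.005):
    # views: list of (frame,mask,saucer xy in that camera); params: offset from saucer, tilt (x,y), in mm and 0.01 rad
    pre=[]
    for f,m,s in views:
        u,v,w,h=cv2.boundingRect(m.astype(np.uint8));u-=10;v-=10;w+=20;h+=20
        pre.append((f,s,u,v,cv2.resize(m[v:v+h,u:u+w].astype(np.float32),None,fx=6,fy=6,interpolation=cv2.INTER_LINEAR)>.5))
    def cost(q,full=False):
        T=Ro.from_rotvec([q[2]/100,q[3]/100,0]).as_matrix();z=z0+.02*np.hypot(q[2],q[3])/100;cs=[]
        for f,s,u,v,M in pre:
            I=np.zeros(M.shape,np.uint8)
            for P in PARTS:
                k=(proj(f,P@T.T+[s[0]+q[0]/1e3,s[1]+q[1]/1e3,z])+.5-[u,v])*6
                cv2.fillConvexPoly(I,cv2.convexHull(np.round(k*16).astype(np.int32)),1,shift=4)
            cs.append(1-(M&(I>0)).sum()/(M|(I>0)).sum())
        return cs if full else sum(cs)
    best=min((minimize(cost,q0,method="Nelder-Mead",options=dict(initial_simplex=np.array(q0)+np.vstack([np.zeros(4),np.diag([4,4,8,8])]),xatol=.02,fatol=1e-4,maxfev=300)) for q0 in([0,0,0,0],[1,-3,-6,-4])),key=lambda s:s.fun)
    return best.x,cost(best.x,True)
def report():
    F={n:viewer.grab_frame(n) for n in("top","scene")}
    for name,P in(("cup",dict(top=(268,268),scene=(235,200))),("done",dict(top=(424,273),scene=(289,289)))):
        V=[];
        for n in F: s,m=masks(F[n],P[n]);V.append((F[n],m,s))
        for lab,vs in(("both",V),("scene",V[1:])):
            q,c=solve(vs);print(name,lab,"saucer",[np.round(v[2],4).tolist() for v in vs],"off mm",np.round(q[:2],1),"tilt",np.round(q[2:]/100,3),"lean dir xy",np.round([q[3]/100,-q[2]/100],3),np.round(c,3))
    return F
E
python3 -c "
from tilt import *;report()"
```

```text
cup both saucer [[0.4454, 0.1338], [0.446, 0.1326]] off mm [-0.8  2.1] tilt [ 0. -0.] lean dir xy [-0. -0.] [0.054 0.125]
cup scene saucer [[0.446, 0.1326]] off mm [1.1 0.4] tilt [ 0.22  -0.134] lean dir xy [-0.134 -0.22 ] [0.094]Traceback (most recent call last):
  File "<string>", line 2, in <module>
    from tilt import *;report()
                       ~~~~~~^^
  File "tilt.py", line 40, in report
    for n in F: s,m=masks(F[n],P[n]);V.append((F[n],m,s))
                    ~~~~~^^^^^^^^^^^
  File "tilt.py", line 9, in masks
    sm=hull(box&(H>88)&(H<125)&(Sa>45))
  File "h.py", line 30, in hull
    m=m.astype(np.uint8);n,l,st,_=cv2.connectedComponentsWithStats(m);k=1+st[1:,4].argmax()
                                                                          ~~~~~~~~~~~~~~~^^
ValueError: attempt to get argmax of an empty sequence
```

Run:
```python
from tilt import *
f=viewer.grab_frame("scene");g=dict(f);g["pixels"]=cv2.imread("pics/scene0.png")[:,:,::-1].copy()
cv2.imwrite("pics/s8.png",f["pixels"][:,:,::-1])
for n,fr,p in(("now",f,(235,200)),("start",g,(235,200)),("done0",g,(289,289))):
    s,m=masks(fr,p);ys=np.nonzero(m.any(1))[0]
    print(n,[(int(y),int(np.nonzero(m[y])[0].min()),int(np.nonzero(m[y])[0].max())) for y in ys])
    b=ray(fr,(s*0+0),0) if 0 else None
    x=[*s,.005];q=proj(fr,np.array([[*s,.008],[*s,.048],[*s,.073]]));print(np.round(q,1).tolist())
    for t in viewer.trace(f,"egg_cup")[:3] if n=="now" else []:print(t["rect"],t["score"])
```

```text
now [(173, 226, 230), (174, 225, 231), (175, 224, 232), (176, 224, 237), (177, 223, 238), (178, 222, 240), (179, 222, 240), (180, 222, 240), (181, 222, 240), (182, 221, 241), (183, 221, 241), (184, 221, 242), (185, 221, 245), (186, 221, 245), (187, 219, 245), (188, 218, 245), (189, 218, 245), (190, 218, 244), (191, 219, 244), (192, 219, 244), (193, 219, 243), (194, 220, 243), (195, 220, 243), (196, 221, 243), (197, 223, 243), (198, 223, 243), (199, 223, 243), (200, 223, 243), (201, 223, 242), (202, 223, 241), (203, 224, 240), (204, 225, 238), (205, 227, 234)]
[[233.5, 199.3], [231.7, 183.0], [230.6, 172.4]]
[265.9, 142.2, 289.0, 167.5] 0.88
[217.4, 182.3, 246.4, 206.4] 0.81
start [(175, 241, 247), (176, 240, 248), (177, 238, 249), (178, 237, 250), (179, 237, 251), (180, 236, 252), (181, 235, 253), (182, 235, 253), (183, 235, 253), (184, 235, 254), (185, 233, 254), (186, 232, 254), (187, 231, 254), (188, 231, 254), (189, 231, 256), (190, 231, 257), (191, 231, 258), (192, 231, 258), (193, 231, 258), (194, 231, 258), (195, 231, 258), (196, 232, 257), (197, 232, 256), (198, 233, 255), (1
[... 337 characters left out ...]
297), (264, 279, 298), (265, 278, 299), (266, 278, 299), (267, 277, 301), (268, 274, 303), (269, 273, 304), (270, 273, 304), (271, 272, 305), (272, 272, 305), (273, 272, 305), (274, 272, 305), (275, 272, 305), (276, 272, 305), (277, 271, 305), (278, 271, 305), (279, 271, 305), (280, 271, 305), (281, 271, 305), (282, 272, 305), (283, 272, 305), (284, 272, 304), (285, 272, 304), (286, 273, 303), (287, 273, 302), (288, 274, 302), (289, 275, 302), (290, 276, 302), (291, 276, 302), (292, 276, 302), (293, 276, 301), (294, 276, 301), (295, 277, 300), (296, 277, 300), (297, 278, 299), (298, 279, 297), (299, 280, 296), (300, 282, 294), (301, 286, 288)]
[[288.2, 290.4], [287.7, 272.0], [287.4, 259.9]]
```

```bash
cat > t2.py <<'E'
from tilt import *
D=np.array([-.52,.854])
def curve(f,m,s,base=.005):
    u,v,w,h=cv2.boundingRect(m.astype(np.uint8));u-=8;v-=8;w+=16;h+=16
    M=cv2.resize(m[v:v+h,u:u+w].astype(np.float32),None,fx=6,fy=6,interpolation=cv2.INTER_LINEAR)>.5
    for a in(-.1,-.05,0,.05,.1,.15,.2):
        T=Ro.from_rotvec(np.array([-D[1],D[0],0])*a).as_matrix()
        def cost(q):
            I=np.zeros(M.shape,np.uint8)
            for P in PARTS:
                k=(proj(f,P@T.T+[s[0]+q[0]/1e3,s[1]+q[1]/1e3,base+.02*abs(a)])+.5-[u,v])*6
                cv2.fillConvexPoly(I,cv2.convexHull(np.round(k*16).astype(np.int32)),1,shift=4)
            return 1-(M&(I>0)).sum()/(M|(I>0)).sum()
        r=min((minimize(cost,q0,method="Nelder-Mead",options=dict(initial_simplex=np.array(q0)+np.array([[0,0],[4,0],[0,4]]),xatol=.05,fatol=1e-4)) for q0 in ([0,0],[15,-23])),key=lambda z:z.fun)
        print("  tilt %.2f cost %.3f off %s along d %.1f"%(a,r.fun,np.round(r.x,1),r.x@D))
if __name__=="__main__":
    f=viewer.grab_frame("scene");g=dict(f);g["pixels"]=cv2.imread("pics/scene0.png")[:,:,::-1].copy()
    for n,fr,p,b in(("now",f,(235,200),.005),("start",g,(235,200),.008),("done0",g,(289,289),.005)):
        s,m=masks(fr,p);print(n);curve(fr,m,s,b)
E
python3 t2.py
```

```text
now
  tilt -0.10 cost 0.120 off [-3.5 -0.2] along d 1.6
  tilt -0.05 cost 0.114 off [-2.6 -0.4] along d 1.0
  tilt 0.00 cost 0.114 off [-1.8 -1.4] along d -0.2
  tilt 0.05 cost 0.120 off [-1.4 -4.5] along d -3.2
  tilt 0.10 cost 0.128 off [-1.2 -7.7] along d -6.0
  tilt 0.15 cost 0.139 off [ -0.6 -10. ] along d -8.2
  tilt 0.20 cost 0.149 off [ -0.2 -12.9] along d -10.9
start
  tilt -0.10 cost 0.066 off [ 12.5 -22.8] along d -26.0
  tilt -0.05 cost 0.061 off [ 13.4 -23.2] along d -26.8
  tilt 0.00 cost 0.062 off [ 14.7 -23.2] along d -27.4
  tilt 0.05 cost 0.072 off [ 14.9 -25.2] along d -29.2
  tilt 0.10 cost 0.086 off [ 15.3 -27.7] along d -31.6
  tilt 0.15 cost 0.103 off [ 15.9 -30.4] along d -34.2
  tilt 0.20 cost 0.119 off [ 16.4 -33. ] along d -36.7
done0
  tilt -0.10 cost 0.086 off [-2.2 -0.4] along d 0.8
  tilt -0.05 cost 0.074 off [-1.1 -0.6] along d 0.1
  tilt 0.00 cost 0.073 off [ 0.1 -0.9] along d -0.8
  tilt 0.05 cost 0.083 off [ 0.2 -3.3] along d -2.9
  tilt 0.10 cost 0.096 off [ 0.6 -5.6] along d -5.1
  tilt 0.15 cost 0.112 off [ 1.1 -7.4] along d -6.9
  tilt 0.20 cost 0.127 off [ 1.5 -9.4] along d -8.8
```

```bash
cat > ecc.py <<'E'
from tilt import *
def rot(A,pa,ma,B,pb,scale=1.0):
    """in-plane rotation (deg, + = clockwise in picture) of the thing at pb in B against pa in A"""
    K=6
    def patch(I,p,s): 
        W=np.array([[1/(K*s),0,p[0]-24/s],[0,1/(K*s),p[1]-24/s]],np.float32)
        return cv2.warpAffine(I,W,(48*K,48*K),flags=cv2.INTER_CUBIC|cv2.WARP_INVERSE_MAP)
    out=[]
    for ch in(0,1,2):
        a,b=patch(A[...,ch].astype(np.float32),pa,1),patch(B[...,ch].astype(np.float32),pb,scale)
        m=(patch(ma.astype(np.float32),pa,1)>.5).astype(np.uint8)
        try:
            c,W=cv2.findTransformECC(a,b,np.eye(2,3,dtype=np.float32),cv2.MOTION_EUCLIDEAN,(3,200,1e-6),m,9)
            out.append((round(float(np.degrees(np.arctan2(W[1,0],W[0,0]))),1),round(float(c),3)))
        except cv2.error: out.append(None)
    return out
def mk(f,p):
    s,m=masks(f,p);m=cv2.dilate(m.astype(np.uint8),np.ones((3,3)));v,u=np.argwhere(m).mean(0);return m,(u,v)
E
cat > e1.py <<'E'
from ecc import *
f=viewer.grab_frame("scene");n=f["pixels"];z=cv2.imread("pics/scene0.png")[:,:,::-1].copy();g=dict(f,pixels=z)
ms,ps=mk(g,(235,200));md,pd=mk(g,(289,289));mn,pn=mk(f,(235,200))
print("start->now",rot(z,ps,ms,n,pn));print("start->done",rot(z,ps,ms,z,pd,27/34))
print("done->now",rot(z,pd,md,n,pn,34/27));print("now->start",rot(n,pn,mn,z,ps))
print("bowl only")
for a in(ms,md,mn):
    ys=np.nonzero(a.any(1))[0];a[:ys[0]+int(.38*len(ys))]=0
print("start->now",rot(z,ps,ms,n,pn));print("start->done",rot(z,ps,ms,z,pd,27/34));print("done->now",rot(z,pd,md,n,pn,34/27));print("now->start",rot(n,pn,mn,z,ps))
E
python3 e1.py
```

```text
start->now [(-1.4, 0.927), (-0.4, 0.926), (0.6, 0.944)]
start->done [(0.2, 0.825), (1.2, 0.831), (2.2, 0.897)]
done->now [(-2.7, 0.846), (-3.0, 0.836), (-3.2, 0.889)]
now->start [(1.8, 0.907), (0.6, 0.929), (-0.4, 0.955)]
bowl only
start->now [(-0.0, 0.965), (0.6, 0.947), (1.1, 0.938)]
start->done [(3.3, 0.804), (3.7, 0.814), (3.3, 0.886)]
done->now [(-3.7, 0.801), (-3.2, 0.806), (-2.9, 0.859)]
now->start [(0.2, 0.953), (0.1, 0.96), (-0.3, 0.965)]
```

Run:
```python
from ecc import *
f=viewer.grab_frame("scene");z=cv2.imread("pics/scene0.png")[:,:,::-1].copy();g=dict(f,pixels=z)
ms,ps=mk(g,(235,200));mb=ms.copy();ys=np.nonzero(mb.any(1))[0];mb[:ys[0]+13]=0
for n,c in(("c5",(239,190)),("c7",(229,189)),("c8",(227,189))):
    im=cv2.imread(f"pics/{n}.png")[:,:,::-1];im=cv2.medianBlur(im[:,-360:].copy(),5);I=z.copy();I[155:245,190:280]=cv2.resize(im,(90,90),interpolation=cv2.INTER_AREA)
    gg=dict(f,pixels=I);mm,pp=mk(gg,(235,200));print(n,np.round(pp,1),rot(z,ps,ms,I,pp),"bowl",rot(z,ps,mb,I,pp))
```

```text
c5 [241.3 192.4] [(-1.4, 0.942), (-1.0, 0.953), (-0.4, 0.972)] bowl [(0.3, 0.962), (0.3, 0.966), (0.2, 0.973)]
c7 [233.9 190.3] [(-5.8, 0.922), (-4.8, 0.926), (-4.0, 0.948)] bowl [(-3.8, 0.941), (-3.1, 0.936), (-2.7, 0.943)]
c8 [231.6 189.7] [(-1.4, 0.927), (-0.3, 0.928), (0.6, 0.945)] bowl [(-0.2, 0.962), (0.5, 0.953), (1.1, 0.946)]
```

The check settles it. The leaning state showed about −4° of rotation against the start picture, and the cup is now at 0 ± 1°, so it is level and in the well. Egg and cup are within about 2 mm of the saucer centre, the saucer has moved about 4.5 mm, and the hand is clear.

```bash
python3 -c "
from bench import r
print(r.hand_in())"
```

```text
the job is handed in; nothing more can be done
None
```

I pushed the cup into its well: by the camera images it sits level, about 2 mm off centre, with the egg still in it. Its saucer slid about 4.5 mm in the last push (limit 20 mm). The hand is clear and the job is handed in; no verdict was shown.

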